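Shake the full jar

ROBOT

A 6-joint arm with a two-finger parallel gripper is mounted at the origin on a cart in front of the work surface, level with it; the furniture and walls round the work are solid. World frame = base frame: x ahead of the robot, y to its left, z up, the work surface at z = 0. Lengths are in m, angles in rad, forces in N, time in s.
With the tool pointing down it reaches from about 0.225 to 0.875 m from the base axis. Payload 3.4 kg.
Tool frame: the origin (TCP) lies midway between the tips of the shut fingers; the grasp point (between the pads) lies 19 mm behind it (manip.pinch_z is the z of the grasp point in the tool frame, in m); z points along the fingers, x is the direction in which the jaws open and shut, and the axes are right-handed (so a half turn about z gives the same grasp; the last joint's range is limited). The gripper opens to 85 mm and grips with 20 to 120 N. Pads are 22 mm wide; open, the fingers measure 114 mm over their backs; the gripper's body (76 mm by 85 mm) begins 54 mm behind the grasp point. The pads swing forward as they close: fully open they stand 13 mm farther back than shut.
Start: joints at [1.134, 0.276, 1.505, -0, 1.361, -0.121], TCP at [0.179, 0.547, 0.231] pointing down, gripper open.
Joint ranges: [-2.89, 2.89], [-0.75, 2.08], [0.22, 2.7], [-1.18, 4.32], [0.11, 2.71], [-2.7, 2.7]. Speed limits (rad/s): [2.57, 2.57, 3.14, 3.14, 3.14, 3.14].

INTERFACE

Orientations are given as a unit quaternion [w, x, y, z].
In Python, from rig import manip gives the robot as it stands. The module is installed in compiled form; this text tells all that it offers.
- The arm moves only by the tool drive_tool, never from a script. Its argument "steps" is a list of rows, each a list of 5 numbers: the shift along the tool's x, y, z in mm, then the turn about the tool's z in rad, then the gripper command: -1 is shut, 1 is fully open, values between are in proportion. A call has 1 to 5 rows; each row is the pose to reach, as a shift and turn from the pose measured when the call began, along the tool's axes at that moment; what a row does not reach only later rows make up. A row lasts 1/10 s, in which the tool goes at most 50 mm and 8.59 degrees, less where a joint would pass 70% of its speed; a pose out of reach is approached as far as the arm can. A call with a gripper value outside its range is refused whole. The fingers move at their own pace and stop on an object; "squeeze" is the grip in N (left out, the last holds). Time passes only in rows, so rows that repeat a pose let the fingers close. It gives the time, the measured TCP pose, the force and the opening at its end, in the units of the state.
- manip.get_state(): the state, without advancing time (a new reading comes with each control period).
- manip.get_image(name): name is "scene" or "top" or "wrist"; returns the picture (400x640x3 uint8, blue, green, red); there is no depth.
- manip.get_calibration(name): a dict with "camera_matrix" (3x3 intrinsics, pixels), "rvec" (rotation vector, rad) and "tvec" (3), from world to camera coordinates, as OpenCV has them. Camera axes: x right, y down, z forward; pixel columns grow to the right and rows downward; lengths in m; the calibration is good to about 2 mm. The wrist camera is an equidistant fisheye: a pixel r from the principal point sees the ray r / f radians off the axis. A picture is of the moment at which its call begins: read the wrist's pose just before it. get_calibration takes no time and is no camera call; for the wrist camera it gives the pose at the moment of the call.
- manip.sign_off(): hands the job in, once; it reports no verdict.
Trained networks look in the newest picture that a camera, given by its name, has taken for a name from the list of things; names that differ only in an ending like _2 or _b are one class to them, and where a whole thing is asked for, a point or a joint stands for the part that bears it (a point fixed in the world has none). Each returns a list of dicts, best first, with "conf" (0 to 1); they miss things now and then, are a little off and sometimes report something else, mostly with a low value. They report only what shows in the picture. A call takes as long as a camera call. They do not tell look-alikes from the thing itself.
- manip.masks_of(camera, name): "pixels" (400x640 bool, what is visible of it) and "location" ([column, row] in pixels, amid what is visible of it).
The state is a dict: "clock": time; "qpos": joint angles; "qd": joint speeds; "effort": joint torques, N m; "position": TCP position; "ee_rot": TCP orientation; "contact_force": force on the tool from outside, world axes, zero at the start; "moment": the same for the moment, N m; "width": finger opening in m.
Only numpy, scipy, OpenCV 4.12 (cv2) and the standard library are available. Lean on these libraries where they do the work, as an engineer would, in place of code of your own. Each camera call takes 0.05 s, during which the arm holds its last target.

TASK

Three identical powder jars stand on the bench; one is full and clearly heavier, the others are part-used. Find the full one by feeling its weight, stand it upright in the shaker's cup, and only then push the shaker's spring-loaded start slide all the way to its end stop and let it spring back. Leave the two lighter jars standing where they were at the start and disturb nothing else on the bench.

Things in the scene. Friction and masses are not known exactly. Their poses are not given: they have to be found in the camera images.
- jar_a: screw-lid powder jar, 45 mm wide over the lid, body 44 mm, 55 mm tall, upright; outwardly identical to the other two jars, told apart only by weight (one of the three is full: it weighs 0.31 to 0.41 kg and the other two 0.12 to 0.23 kg each). Origin: centre of its underside, z up.
- jar_b: screw-lid powder jar, 45 mm wide over the lid, body 44 mm, 55 mm tall, upright; outwardly identical to the other two jars, told apart only by weight (one of the three is full: it weighs 0.31 to 0.41 kg and the other two 0.12 to 0.23 kg each). Origin: centre of its underside, z up.
- jar_c: screw-lid powder jar, 45 mm wide over the lid, body 44 mm, 55 mm tall, upright; outwardly identical to the other two jars, told apart only by weight (one of the three is full: it weighs 0.31 to 0.41 kg and the other two 0.12 to 0.23 kg each). Origin: centre of its underside, z up.
- shaker: jar shaker, a white box 150 mm (its x) by 225 mm (its y), top face 58 mm above the bench, fixed to the bench. Origin: centre of its underside; its x points away from the robot side (front face at -x), z up. On its top: a round steel cup centred at its x = 0, y = +50 mm, and the start slide, whose tab at rest is centred at its x = -15 mm, y = -68 mm.
- cup_floor (a point): centre of the cup's flat floor, 70 mm above the bench. The cup is round, 62 mm inside, 68 mm outside, its rim 8 mm above this floor; a jar stands loosely in it. Axes as the shaker's.
- slide_grip (a point): point inside the start slide's upright black finger tab, 8 mm below its rounded top and on its vertical centre line; the tab is 12 mm thick along the shaker's x, 18 mm wide along its y, and its top stands 92 mm above the bench, 34 mm above the shaker's top face. The point moves with the tab; axes as the shaker's.
- start_slide (a joint): travel of the start slide, m: 0 at rest, 0.030 at the end stop, growing as the tab moves along the shaker's +x (away from the robot side). A spring returns it: about 2 N at rest, 5.5 N at the end stop.
- tape: bystander: roll of masking tape lying flat, 66 mm across, 20 mm high, in front of the work. Origin: centre of its underside.
- stone_model: bystander: white stone dental model, 54x60x28 mm, behind the jars. Origin: centre of its underside.
- wax_bowl: bystander: small white dish of wax chips, 69 mm across, 22 mm high, behind the jars. Origin: centre of its underside.
Not all that is in view belongs to the job. Leave any purple look-alike of the jar_b alone.

How it is judged:
On the way, in this order (a step that is already met when the one before it is completed fails the run):
1. the full jar stands upright on the floor of the shaker's cup, let go (((horizontal distance between jar_a and cup_floor below 0.012 m and z of jar_a in the frame of cup_floor between -0.005 and 0.005 m and angle between jar_a's own z axis and vertical below 0.12 rad and contact force between the fingers and jar_a below 0.2 N and contact force between jar_a and shaker above 2.65 N) or (horizontal distance between jar_b and cup_floor below 0.012 m and z of jar_b in the frame of cup_floor between -0.005 and 0.005 m and angle between jar_b's own z axis and vertical below 0.12 rad and contact force between the fingers and jar_b below 0.2 N and contact force between jar_b and shaker above 2.65 N) or (horizontal distance between jar_c and cup_floor below 0.012 m and z of jar_c in the frame of cup_floor between -0.005 and 0.005 m and angle between jar_c's own z axis and vertical below 0.12 rad and contact force between the fingers and jar_c below 0.2 N and contact force between jar_c and shaker above 2.65 N))), for 0.2 s.
2. with the full jar in the cup, the start slide is pushed to its end stop (((horizontal distance between jar_a and cup_floor below 0.012 m and z of jar_a in the frame of cup_floor between -0.005 and 0.005 m and angle between jar_a's own z axis and vertical below 0.12 rad and contact force between the fingers and jar_a below 0.2 N and contact force between jar_a and shaker above 2.65 N) or (horizontal distance between jar_b and cup_floor below 0.012 m and z of jar_b in the frame of cup_floor between -0.005 and 0.005 m and angle between jar_b's own z axis and vertical below 0.12 rad and contact force between the fingers and jar_b below 0.2 N and contact force between jar_b and shaker above 2.65 N) or (horizontal distance between jar_c and cup_floor below 0.012 m and z of jar_c in the frame of cup_floor between -0.005 and 0.005 m and angle between jar_c's own z axis and vertical below 0.12 rad and contact force between the fingers and jar_c below 0.2 N and contact force between jar_c and shaker above 2.65 N)) and value of joint start_slide above 0.0275 m), for 0.05 s.
At the end, for the whole second after the job is handed in: Full jar upright (within 7 deg) and at rest on the cup floor, within 12 mm of the cup's centre; start slide back within 3 mm of rest; both lighter jars upright within 35 mm of their starts; tape roll, stone model and wax dish within 30 mm of theirs ((((horizontal distance between jar_a and cup_floor below 0.012 m and z of jar_a in the frame of cup_floor between -0.005 and 0.005 m and angle between jar_a's own z axis and vertical below 0.12 rad and contact force between the fingers and jar_a below 0.2 N and contact force between jar_a and shaker above 2.65 N) and linear speed of jar_a below 0.02 m/s and distance of each of jar_b, jar_c from where it was at the start of the episode below 0.035 m and angle between each of jar_b, jar_c's own z axis and vertical below 0.12 rad) or ((horizontal distance between jar_b and cup_floor below 0.012 m and z of jar_b in the frame of cup_floor between -0.005 and 0.005 m and angle between jar_b's own z axis and vertical below 0.12 rad and contact force between the fingers and jar_b below 0.2 N and contact force between jar_b and shaker above 2.65 N) and linear speed of jar_b below 0.02 m/s and distance of each of jar_a, jar_c from where it was at the start of the episode below 0.035 m and angle between each of jar_a, jar_c's own z axis and vertical below 0.12 rad) or ((horizontal distance between jar_c and cup_floor below 0.012 m and z of jar_c in the frame of cup_floor between -0.005 and 0.005 m and angle between jar_c's own z axis and vertical below 0.12 rad and contact force between the fingers and jar_c below 0.2 N and contact force between jar_c and shaker above 2.65 N) and linear speed of jar_c below 0.02 m/s and distance of each of jar_a, jar_b from where it was at the start of the episode below 0.035 m and angle between each of jar_a, jar_b's own z axis and vertical below 0.12 rad)) and value of joint start_slide below 0.003 m and distance of each of tape, stone_model, wax_bowl from where it was at the start of the episode below 0.03 m); the robot touches nothing.
It fails at once if the start slide is pushed more than 10 mm while the full jar is not standing in the cup (value of joint start_slide above 0.01 m and not ((horizontal distance between jar_a and cup_floor below 0.012 m and z of jar_a in the frame of cup_floor between -0.005 and 0.005 m and angle between jar_a's own z axis and vertical below 0.12 rad and contact force between the fingers and jar_a below 0.2 N and contact force between jar_a and shaker above 2.65 N) or (horizontal distance between jar_b and cup_floor below 0.012 m and z of jar_b in the frame of cup_floor between -0.005 and 0.005 m and angle between jar_b's own z axis and vertical below 0.12 rad and contact force between the fingers and jar_b below 0.2 N and contact force between jar_b and shaker above 2.65 N) or (horizontal distance between jar_c and cup_floor below 0.012 m and z of jar_c in the frame of cup_floor between -0.005 and 0.005 m and angle between jar_c's own z axis and vertical below 0.12 rad and contact force between the fingers and jar_c below 0.2 N and contact force between jar_c and shaker above 2.65 N))).
It fails at once if a jar is tipped over (more than 45 degrees) (angle between any of jar_a, jar_b, jar_c's own z axis and vertical above 0.785 rad).
It fails at once if the tape roll, stone model or wax dish is moved more than 30 mm (distance of any of tape, stone_model, wax_bowl from where it was at the start of the episode above 0.03 m).
It also fails if it takes over 70 s, if anything falls off the work surface, if the arm or the gripper's body presses on something with over 40 N, if the wrist force passes 120 N, or if a joint passes its speed limit or range.

## Working session

There is one attempt and no reset: what is moved stays moved. The work goes in short steps, Python scripts to look and compute and a tool call to move; the robot and the scene stay as the last step left them, time stands still between calls to the robot, and variables do not carry over. Pictures are saved under pics/ and viewed, and the job is handed in when it is done.

Besides the shell and the picture viewer there is one more tool, called as name([rows], argument=value, ...), one row to a line, values as JSON. drive_tool: Moves the arm, as the interface text tells. Its arguments: {"type":"object","properties":{"steps":{"type":"array","items":{"type":"array","items":{"type":"number"}}},"squeeze":{"type":"number"}},"required":["steps"]}

```bash
mkdir -p pics; cat > h.py <<'E'
from rig import manip
import cv2, numpy as np
def ray(cam,uv):
    c=manip.get_calibration(cam);K=np.array(c["camera_matrix"],float).reshape(3,3)
    R=cv2.Rodrigues(np.array(c["rvec"],float).reshape(3,1))[0];t=np.array(c["tvec"],float).reshape(3)
    x=(uv[0]-K[0,2])/K[0,0];y=(uv[1]-K[1,2])/K[1,1]
    if cam=="wrist":
        r=np.hypot(x,y); d=np.array([x/r*np.sin(r),y/r*np.sin(r),np.cos(r)]) if r>1e-9 else np.array([0,0,1.])
    else: d=np.array([x,y,1.])
    return -R.T@t, R.T@d
def atz(cam,uv,z):
    o,d=ray(cam,uv); s=(z-o[2])/d[2]; return o+s*d
def proj(cam,P):
    c=manip.get_calibration(cam);K=np.array(c["camera_matrix"],float).reshape(3,3)
    return cv2.projectPoints(np.array(P,float).reshape(-1,3),np.array(c["rvec"],float),np.array(c["tvec"],float),K,None)[0].reshape(-1,2)
E
python3 - <<'E'
from h import *
for n in ["scene","top","wrist"]:
    cv2.imwrite(f"pics/{n}0.png",manip.get_image(n))
    c=manip.get_calibration(n);print(n,c["camera_matrix"],ray(n,(320,200)))
s=manip.get_state();print(s)
for cam in ["top","scene"]:
  for n in ["jar_a","shaker","slide_grip","tape","stone_model","wax_bowl","cup_floor"]:
    for m in manip.masks_of(cam,n):
        p=m["pixels"];ys,xs=np.nonzero(p)
        print(cam,n,round(m["conf"],2),m["location"],xs.min(),xs.max(),ys.min(),ys.max(),p.sum(),atz(cam,m["location"],0.055).round(3))
E
```

```text
scene [[446.23700224   0.         317.41484932]
 [  0.         446.23700224 197.43483897]
 [  0.           0.           1.        ]] (array([-0.02631591, -0.588044  ,  0.73925315]), array([ 0.53814163,  0.57031993, -0.62064915]))
top [[453.47230468   0.         317.85938772]
 [  0.         453.47230468 191.57828413]
 [  0.           0.           1.        ]] (array([0.27596651, 0.03345194, 1.37577559]), array([ 0.18362094, -0.02153886, -0.98294792]))
wrist [[309.70691629   0.         321.93202053]
 [  0.         309.70691629 199.28128724]
 [  0.           0.           1.        ]] (array([0.11703978, 0.56692501, 0.37425965]), array([ 0.24941445, -0.08900915, -0.96429757]))
{'clock': 0.15, 'qpos': array([ 1.13398723e+00,  2.76445202e-01,  1.50582591e+00, -5.28002361e-07,
        1.36069467e+00, -1.20995581e-01]), 'qd': array([ 0.00078928, -0.00234789, -0.00425374,  0.00033676, -0.00087946,
       -0.00025195]), 'effort': array([ 9.33152805e-04, -4.17147803e+01, -2.46032757e+01, -2.90105609e-04,
        7.71911902e-03,  1.46190951e-05]), 'position': array([0.17842816, 0.54621083, 0.230
[... 1034 characters left out ...]
0.443 0.338 0.055]
scene jar_a 0.79 [287.2, 217.0] 277 295 202 229 462 [0.465 0.044 0.055]
scene jar_a 0.67 [256.0, 187.0] 245 261 172 197 382 [0.48  0.188 0.055]
scene jar_a 0.29 [399.0, 294.4] 392 406 285 303 199 [ 0.483 -0.28   0.055]
scene shaker 0.58 [390.4, 283.4] 329 446 231 340 7505 [ 0.492 -0.251  0.055]
scene slide_grip 0.54 [401.2, 296.3] 392 406 284 303 201 [ 0.482 -0.286  0.055]
scene tape 0.61 [284.4, 260.1] 273 302 251 277 635 [ 0.373 -0.061  0.055]
scene stone_model 0.8 [278.0, 160.9] 268 289 152 169 314 [0.597 0.246 0.055]
scene wax_bowl 0.56 [332.8, 188.7] 320 345 179 197 375 [0.623 0.054 0.055]
scene cup_floor 0.81 [387.6, 286.6] 329 447 231 341 7659 [ 0.481 -0.252  0.055]
```

```bash
python3 - <<'E'
import cv2
t=cv2.imread("pics/top0.png")[130:270,180:460]; cv2.imwrite("pics/topc.png",cv2.resize(t,(800,400),interpolation=2))
t=cv2.imread("pics/scene0.png")[130:360,190:470]; cv2.imwrite("pics/scenec.png",cv2.resize(t,(728,598),interpolation=2))
E
```

```text
(no output)
```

View pics/topc.png

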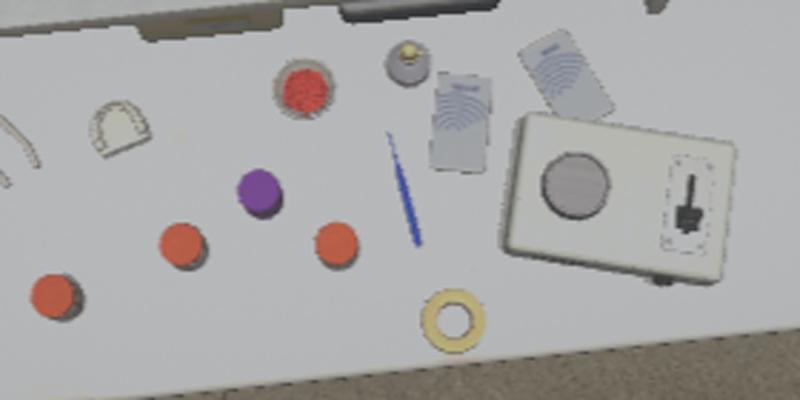

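View pics/scenec.png

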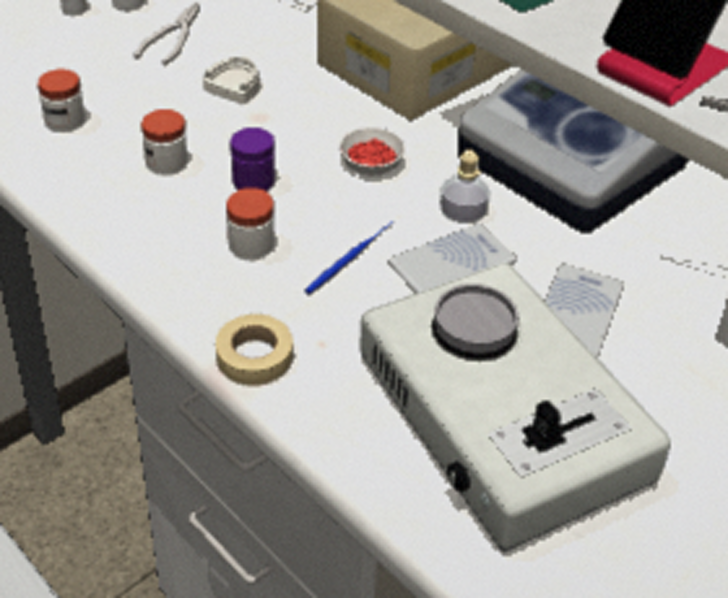

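View pics/wrist0.png

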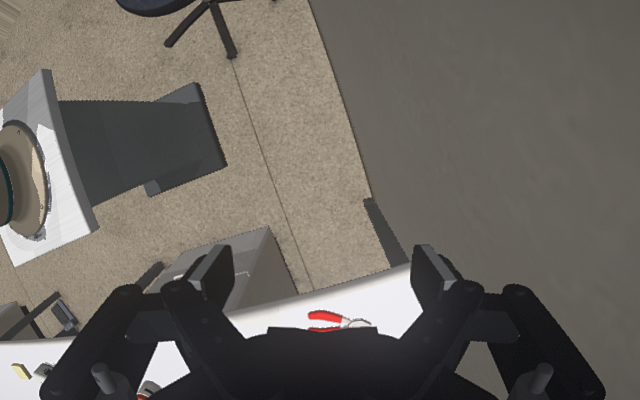

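The top crop shows three red-lidded jars at about (55,296), (182,244) and (337,243). The purple decoy is at (260,192), the cup at (575,185) and the slide tab at (688,218). Next I'll measure them precisely.

```bash
python3 - <<'E'
from h import *
for cam in ["top","scene"]:
    im=cv2.imread(f"pics/{cam}0.png");hsv=cv2.cvtColor(im,cv2.COLOR_BGR2HSV)
    H,S,V=cv2.split(hsv)
    m=(((H<12)|(H>172))&(S>130)&(V>60)).astype(np.uint8)
    n,l,st,c=cv2.connectedComponentsWithStats(m)
    for i in range(1,n):
        if st[i,4]>40:print(cam,"red",st[i],c[i].round(1),atz(cam,c[i],.055 if cam=="top" else .052).round(4))
    m=((H>120)&(H<150)&(S>100)).astype(np.uint8)
    n,l,st,c=cv2.connectedComponentsWithStats(m)
    for i in range(1,n):
        if st[i,4]>40:print(cam,"purple",st[i],c[i].round(1),atz(cam,c[i],.055).round(4))
im=cv2.imread("pics/top0.png")
c=im[165:235,350:442];cv2.imwrite("pics/shk.png",cv2.resize(c,(736,560),interpolation=0))
m=max(manip.masks_of("top","shaker"),key=lambda q:q["conf"])["pixels"].astype(np.uint8)
r=cv2.minAreaRect(cv2.findContours(m,0,1)[0][0]);b=cv2.boxPoints(r);print(b)
print([atz("top",p,.058).round(3) for p in b])
E
```

```text
top red [607  67  33  33 557] [624.1  83. ] [ 0.7934 -0.9795  0.055 ]
top red [356  81   4  21  48] [357.7  89.9] [ 0.858  -0.1491  0.055 ]
top red [361 111  27   8 121] [374.1 114.2] [ 0.7729 -0.1896  0.055 ]
top red [280 155  14  14 165] [286.5 161.4] [0.651  0.0927 0.055 ]
top red [237 209  13  14 148] [243.  215.1] [0.5013 0.2347 0.055 ]
top red [291 208  14  14 158] [297.5 214.8] [0.4855 0.075  0.055 ]
top red [192 227  13  14 150] [198.  233.1] [0.462  0.3694 0.055 ]
top red [161 255  16   6  63] [168.3 257. ] [0.4019 0.4582 0.055 ]
top red [158 262  15   9  65] [164.9 266.7] [0.3752 0.4689 0.055 ]
top purple [264 190  14  14 152] [270.3 196.3] [0.5492 0.15   0.055 ]
scene red [420 147  54  23 534] [445.1 157.7] [ 0.969  -0.0472  0.052 ]
scene red [205 157  15  11 135] [212.1 161.9] [0.459  0.3646 0.052 ]
scene red [166 163   5  11  44] [168.1 167.9] [0.3539 0.4165 0.052 ]
scene red [245 172  16  12 156] [252.2 177.7] [0.4987 0.231  0.052 ]
scene red [324 184  18  10 127] [332.7 188.5] [0.6263 0.0573 0.052 ]
scene red [277 202  18  15 208] [285.7 209. ] [0.4834 0.0719 0.052 ]
scene purple [279 179  16  24 334] [286.8 190.4] [0.5301 0.125  0.055 ]
[[354.4157  218.58891]
 [363.28406 167.15242]
 [439.8695  180.3568 ]
 [431.00116 231.79329]]
[array([ 0.456, -0.09 ,  0.058]), array([ 0.608, -0.135,  0.058]), array([ 0.544, -0.357,  0.058]), array([ 0.395, -0.307,  0.058])]
```

View pics/shk.png

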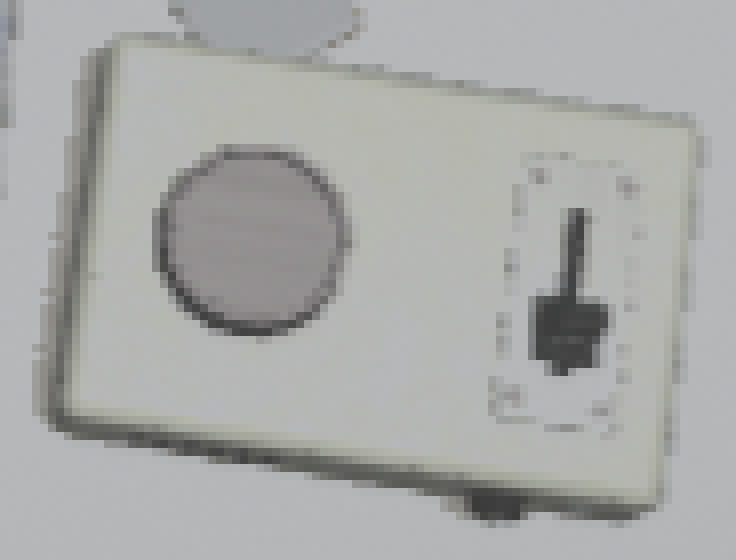

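```bash
python3 - <<'E'
from h import *
f=lambda u,v:(350+u/8-.5,165+v/8-.5)
C=np.array([atz("top",f(*p),.058) for p in [(113,37),(699,122),(658,509),(70,414)]])
print(C.round(4), [np.linalg.norm(C[i]-C[(i+1)%4]).round(4) for i in range(4)])
ctr=C.mean(0);xd=(C[0]+C[1]-C[2]-C[3])[:2];yd=(C[0]+C[3]-C[1]-C[2])[:2]
a1=np.arctan2(xd[1],xd[0]);a2=np.arctan2(-yd[0],yd[1]);print("ctr",ctr.round(4),a1,a2)
a=(a1+a2)/2;x=np.array([np.cos(a),np.sin(a)]);y=np.array([-x[1],x[0]])
print("cup from box",ctr[:2]+.05*y,"cup pix",atz("top",f(252,241),.078))
print("tab from box",ctr[:2]-.015*x-.068*y,"tab pix top", atz("top",f(568,330),.085))
cup=atz("top",f(252,241),.078)
tab=ctr[:2]-.015*x-.068*y
im=cv2.imread("pics/scene0.png")
P=[[*cup[:2],.078]]+[[*(cup[:2]+.034*np.array([np.cos(t),np.sin(t)])),.078] for t in np.linspace(0,6.2,12)]+[[*tab,.092]]+[[*c[:2],.058] for c in C]
pp=proj("scene",P);print(pp[0],pp[13])
s=4;c=cv2.resize(im[225:345,320:455],None,fx=s,fy=s,interpolation=0)
for p in pp: cv2.circle(c,(int((p[0]-320+.5)*s),int((p[1]-225+.5)*s)),3,(0,0,255),-1)
cv2.imwrite("pics/sc_sh.png",c)
E
```

```text
[[ 0.6021 -0.1354  0.058 ]
 [ 0.5468 -0.3485  0.058 ]
 [ 0.405  -0.3109  0.058 ]
 [ 0.4622 -0.1019  0.058 ]] [np.float64(0.2202), np.float64(0.1467), np.float64(0.2166), np.float64(0.1439)]
ctr [ 0.504  -0.2242  0.058 ] -0.2470758596251083 -0.2603528699006998
cup from box [ 0.5165801 -0.1757669] cup pix [ 0.51566109 -0.17366288  0.078     ]
tab from box [ 0.47244216 -0.28622432] tab pix top [ 0.46997273 -0.28157503  0.085     ]
[371.07615557 249.19565591] [400.50300137 286.38364991]
```

View pics/sc_sh.png

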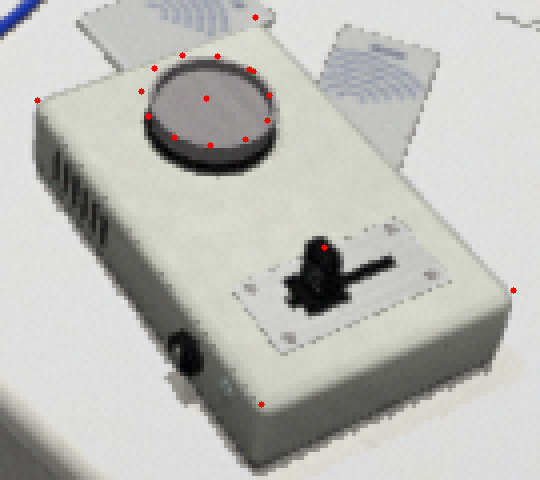

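```bash
cat >> h.py <<'E'
from scipy.spatial.transform import Rotation as Ro
def go(x,y,z,yaw=None):
    s=manip.get_state();q=s["ee_rot"];R=Ro.from_quat([q[1],q[2],q[3],q[0]]).as_matrix()
    d=R.T@(np.array([x,y,z])-s["position"])*1000
    cy=np.arctan2(R[1,0],R[0,0])
    print("t",s["clock"],"pos",s["position"].round(4),"F",s["contact_force"].round(2),"w",round(s["width"],4),"q",s["qpos"].round(2),"tilt",R[2].round(3))
    print("shift",d.round(1),"yaw",round(cy,3),"turn",None if yaw is None else round(-(yaw-cy),3))
E
python3 -c "
from h import *
go(.461,.368,.13,1.3);go(.461,.368,.017)"
```

```text
t 0.9 pos [0.1786 0.5466 0.2314] F [ 0.42  0.35 -0.51] w 0.0854 q [ 1.13  0.28  1.5  -0.    1.36 -0.12] tilt [ 0.  0. -1.]
shift [-82.1 323.9 101.4] yaw 1.255 turn -0.045
t 0.9 pos [0.1786 0.5466 0.2314] F [ 0.42  0.35 -0.51] w 0.0854 q [ 1.13  0.28  1.5  -0.    1.36 -0.12] tilt [ 0.  0. -1.]
shift [-82.1 323.9 214.4] yaw 1.255 turn None
```

drive_tool([
  [-82,324,100,0,1],
  [-82,324,100,0,1],
  [-82,324,100,0,1],
  [-82,324,100,0,1],
  [-82,324,100,0,1],
], squeeze=40)

```text
clock: 1.4
position: [0.3825, 0.4176, 0.1594]
ee_rot: [-0.0, 0.809, 0.587, 0.0]
contact_force: [0.0, 0.5, -0.3]
width: 0.0856
```

```bash
python3 -c "
from h import *
go(.461,.368,.13);go(.461,.368,.017)"
```

```text
t 1.4 pos [0.3825 0.4176 0.1594] F [ 0.04  0.55 -0.28] w 0.0856 q [ 0.71  0.31  1.64  0.    1.19 -0.55] tilt [ 0.001  0.    -1.   ]
shift [-22.8  90.   29.4] yaw 1.255 turn None
t 1.4 pos [0.3825 0.4176 0.1594] F [ 0.04  0.55 -0.28] w 0.0856 q [ 0.71  0.31  1.64  0.    1.19 -0.55] tilt [ 0.001  0.    -1.   ]
shift [-22.9  90.  142.4] yaw 1.255 turn None
```

drive_tool([
  [-23,90,29,0,1],
  [-23,90,29,0,1],
  [-23,90,29,0,1],
  [-23,90,50,0,1],
])

```text
clock: 1.8
position: [0.4638, 0.3681, 0.111]
ee_rot: [-0.0, 0.81, 0.586, 0.003]
contact_force: [0.4, 0.4, 0.5]
width: 0.0853
```

```bash
python3 -c "
from h import *
go(.461,.368,.017)
cv2.imwrite('pics/w1.png',manip.get_image('wrist'))
for m in manip.masks_of('wrist','jar_a'): print(m['conf'],m['location'],atz('wrist',m['location'],.055).round(3))
"
```

```text
t 1.8 pos [0.4638 0.3681 0.111 ] F [0.44 0.42 0.49] w 0.0853 q [ 0.55  0.39  1.65  0.    1.1  -0.7 ] tilt [ 0.005  0.003 -1.   ]
shift [-1.5 -3.  94. ] yaw 1.252 turn None
0.97 [323.9, 204.0] [0.452 0.371 0.055]
0.81 [82.2, 301.0] [0.474 0.113 0.055]
0.77 [158.9, 355.1] [0.547 0.173 0.055]
0.75 [185.4, 267.5] [0.467 0.255 0.055]
```

View pics/w1.png

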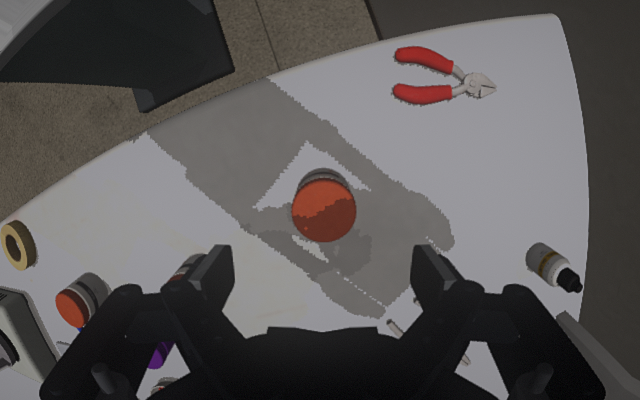

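```bash
cat >> h.py <<'E'
def lids():
    im=manip.get_image("wrist");H,S,V=cv2.split(cv2.cvtColor(im,cv2.COLOR_BGR2HSV))
    m=(((H<12)|(H>172))&(S>130)&(V>40)).astype(np.uint8)
    n,l,st,c=cv2.connectedComponentsWithStats(m)
    for i in range(1,n):
        if st[i,4]>300:print("red",st[i],c[i].round(1),atz("wrist",c[i],.055).round(4))
E
python3 -c "
from h import *
lids(); go(.461,.368,.017)"
```

```text
red [401  52  58  28 881] [430.1  63.5] [0.3837 0.4669 0.055 ]
red [399  90  59  20 886] [428.1  99.2] [0.4063 0.4581 0.055 ]
red [ 296  187   65   63 3143] [328.1 218.1] [0.4628 0.3713 0.055 ]
red [ 57 294  32  38 636] [ 70.8 313.5] [0.4861 0.0783 0.055 ]
t 1.95 pos [0.4596 0.3675 0.1085] F [-1.06  0.14  0.85] w 0.0852 q [ 0.56  0.39  1.66  0.    1.1  -0.7 ] tilt [-0.001 -0.002 -1.   ]
shift [ 1.   1.3 91.5] yaw 1.255 turn None
```

drive_tool([
  [3,1,45,0,1],
  [3,1,80,0,1],
  [3,1,91,0,1],
  [3,1,91,0,1],
])

```text
clock: 2.35
position: [0.4601, 0.3701, 0.0168]
ee_rot: [-0.001, 0.809, 0.588, -0.003]
contact_force: [0.4, 0.3, -0.4]
width: 0.0852
```

```bash
python3 -c "
from h import *
go(.462,.370,.017)"
```

```text
t 2.35 pos [0.4601 0.3701 0.0168] F [ 0.35  0.27 -0.42] w 0.0852 q [ 0.56  0.49  1.75  0.    0.9  -0.7 ] tilt [-0.003 -0.004 -1.   ]
shift [ 0.5  1.8 -0.2] yaw 1.256 turn None
```

drive_tool([
  [0,0,0,0,-1],
  [0,0,0,0,-1],
  [0,0,0,0,-1],
  [0,0,0,0,-1],
  [0,0,0,0,-1],
])

```text
clock: 2.85
position: [0.4611, 0.3708, 0.0187]
ee_rot: [-0.0, 0.809, 0.588, -0.001]
contact_force: [-0.6, 0.0, 5.5]
width: 0.0422
```

```bash
python3 -c "
from h import *
go(.462,.370,.017)"
```

```text
t 2.85 pos [0.4611 0.3708 0.0187] F [-0.6   0.05  5.46] w 0.0422 q [ 0.56  0.49  1.75  0.    0.9  -0.7 ] tilt [-0.001 -0.002 -1.   ]
shift [-0.4  1.1  1.7] yaw 1.256 turn None
```

drive_tool([
  [0,0,-15,0,-1],
  [0,0,-30,0,-1],
  [0,0,-30,0,-1],
  [0,0,-30,0,-1],
  [0,0,-30,0,-1],
])

```text
clock: 3.35
position: [0.4605, 0.3703, 0.0479]
ee_rot: [-0.001, 0.809, 0.588, -0.002]
contact_force: [0.9, 1.2, -1.7]
width: 0.0422
```

```bash
cat >> h.py <<'E'
def weigh(n=8):
    F=[]
    for i in range(n):
        F.append(manip.get_state()["contact_force"]); manip.get_image("wrist")
    F=np.array(F);print("weigh",F.mean(0).round(2),F.std(0).round(2),F[:,2].round(2))
E
python3 -c "
from h import *
weigh(); go(.461,.3705,.017)"
```

```text
weigh [ 0.4   0.25 -1.78] [0.56 0.41 0.41] [-1.72 -1.16 -2.52 -1.78 -1.24 -1.9  -2.04 -1.88]
t 3.75 pos [0.4611 0.3707 0.0485] F [-0.16  0.29 -1.96] w 0.0424 q [ 0.56  0.45  1.72  0.    0.97 -0.7 ] tilt [-0.001 -0.002 -1.   ]
shift [-0.2  0.  31.5] yaw 1.256 turn None
```

C weighs about 0.18 kg, so it's light. I'm putting it back.

drive_tool([
  [0,0,15,0,-1],
  [0,0,25,0,-1],
  [0,0,30,0,-1],
  [0,0,30,0,-1],
  [0,0,30,0,-1],
])

```text
clock: 4.25
position: [0.4608, 0.3705, 0.0188]
ee_rot: [-0.0, 0.809, 0.588, -0.001]
contact_force: [-1.2, -0.7, 1.4]
width: 0.0422
```

drive_tool([
  [0,0,0,0,1],
  [0,0,0,0,1],
  [0,0,0,0,1],
  [0,0,0,0,1],
  [0,0,0,0,1],
])

```text
clock: 4.75
position: [0.4609, 0.3706, 0.0188]
ee_rot: [-0.0, 0.809, 0.588, -0.001]
contact_force: [0.6, -0.4, 0.3]
width: 0.0855
```

drive_tool([
  [0,0,-50,0,1],
  [0,0,-95,0,1],
  [0,0,-95,0,1],
])

```text
clock: 5.05
position: [0.4652, 0.3733, 0.1203]
ee_rot: [-0.0, 0.809, 0.588, 0.005]
contact_force: [0.8, -0.1, 0.3]
width: 0.0855
```

```bash
python3 -c "
from h import *
lids(); go(.500,.2335,.11)"
```

```text
red [387  49  56  26 813] [414.9  59.7] [0.3821 0.4653 0.055 ]
red [385  85  57  19 821] [412.9  93.8] [0.4045 0.4565 0.055 ]
red [ 285  177   61   60 2862] [315.  206.2] [0.4588 0.3694 0.055 ]
red [ 57 285  31  37 621] [ 70.1 304.2] [0.483  0.0806 0.055 ]
t 5.1 pos [0.4634 0.3721 0.1174] F [-0.82  0.6  -0.58] w 0.0856 q [ 0.56  0.38  1.64  0.    1.11 -0.7 ] tilt [ 0.005  0.003 -1.   ]
shift [-120.5   77.7    7. ] yaw 1.256 turn None
```

drive_tool([
  [-121,78,7,0,1],
  [-121,78,7,0,1],
  [-121,78,7,0,1],
  [-121,78,7,0,1],
  [-121,78,7,0,1],
])

```text
clock: 5.6
position: [0.4996, 0.2319, 0.1089]
ee_rot: [-0.001, 0.81, 0.587, 0.002]
contact_force: [0.3, -0.1, 0.7]
width: 0.0848
```

```bash
python3 -c "
from h import *
lids(); go(.500,.2335,.018)"
```

```text
red [515  19  41  20 500] [535.3  29.6] [0.413  0.4318 0.055 ]
red [ 466   77   51   61 2428] [490.5 106.7] [0.4623 0.3697 0.055 ]
red [ 296  185   64   62 3115] [327.4 215.6] [0.5013 0.237  0.055 ]
red [ 114  230   43   50 1565] [134.7 254.7] [0.4865 0.0786 0.055 ]
t 5.65 pos [0.4995 0.2329 0.1091] F [0.14 0.18 0.95] w 0.0854 q [ 0.31  0.34  1.74  0.    1.06 -0.95] tilt [ 0.004  0.001 -1.   ]
shift [ 0.3  0.2 91.1] yaw 1.255 turn None
```

drive_tool([
  [3,0,45,0,1],
  [3,0,80,0,1],
  [3,0,91,0,1],
  [3,0,91,0,1],
])

```text
clock: 6.05
position: [0.4988, 0.2367, 0.0163]
ee_rot: [-0.002, 0.809, 0.588, -0.0]
contact_force: [-0.3, -0.2, -0.3]
width: 0.0854
```

drive_tool([
  [0,0,0,0,-1],
  [0,0,0,0,-1],
  [0,0,0,0,-1],
  [0,0,0,0,-1],
  [0,0,0,0,-1],
])

```text
clock: 6.55
position: [0.4998, 0.237, 0.0179]
ee_rot: [-0.001, 0.809, 0.588, 0.001]
contact_force: [0.0, -0.3, 5.0]
width: 0.0428
```

drive_tool([
  [0,0,-15,0,-1],
  [0,0,-30,0,-1],
  [0,0,-30,0,-1],
  [0,0,-30,0,-1],
  [0,0,-30,0,-1],
])

```text
clock: 7.05
position: [0.4989, 0.2366, 0.047]
ee_rot: [-0.002, 0.809, 0.588, 0.0]
contact_force: [0.2, -0.0, -4.1]
width: 0.0425
```

```bash
python3 -c "
from h import *
weigh(); go(.500,.2335,.018)"
```

```text
weigh [-0.28  0.17 -3.44] [0.63 0.48 0.55] [-4.06 -3.24 -3.91 -3.77 -4.   -2.84 -2.48 -3.21]
t 7.45 pos [0.4997 0.2369 0.0477] F [ 0.01  0.32 -2.35] w 0.0426 q [ 0.31  0.41  1.81  0.    0.92 -0.94] tilt [ 0.003 -0.001 -1.   ]
shift [-3.3  1.4 29.7] yaw 1.257 turn None
```

```bash
python3 -c "
from h import *
weigh(10); go(.515,-.1755,.16,1.318)"
```

```text
weigh [ 0.17 -0.02 -3.4 ] [0.43 0.4  0.54] [-2.35 -2.85 -4.37 -3.3  -3.61 -2.9  -3.67 -3.55 -3.77 -3.61]
t 7.95 pos [0.4998 0.2369 0.0479] F [-0.06  0.65 -3.74] w 0.0426 q [ 0.31  0.41  1.81  0.    0.92 -0.94] tilt [ 0.004 -0.001 -1.   ]
shift [-387.2  141.9 -113.5] yaw 1.257 turn -0.061
```

B weighs about 0.35 kg, so it's the full jar. I'll carry it to the cup.

drive_tool([
  [0,0,-35,0,-1],
  [0,0,-75,0,-1],
  [-25,8,-110,0,-1],
  [-60,21,-113,0,-1],
  [-95,35,-113,0,-1],
])

```text
clock: 8.45
position: [0.5045, 0.1349, 0.1626]
ee_rot: [-0.0, 0.808, 0.589, 0.003]
contact_force: [0.1, -0.3, -4.3]
width: 0.0426
```

drive_tool([
  [-35,13,0,0,-1],
  [-75,27,0,0,-1],
  [-115,42,0,0,-1],
  [-155,57,0,0,-1],
  [-190,69,0,0,-1],
])

```text
clock: 8.95
position: [0.5117, -0.0693, 0.1619]
ee_rot: [0.0, 0.809, 0.588, 0.003]
contact_force: [0.9, 0.6, -4.0]
width: 0.0425
```

```bash
python3 -c "
from h import *
go(.515,-.1755,.16,1.318)"
```

```text
t 8.95 pos [ 0.5117 -0.0693  0.1619] F [ 0.9   0.58 -3.96] w 0.0425 q [-0.27  0.24  1.74  0.01  1.16 -1.53] tilt [ 0.005  0.004 -1.   ]
shift [-100.1   35.8    1.6] yaw 1.258 turn -0.06
```

drive_tool([
  [-35,12,0,0,-1],
  [-70,25,0,0,-1],
  [-95,34,0,0,-1],
  [-100,36,0,0,-1],
  [-100,36,0,0,-1],
])

```text
clock: 9.45
position: [0.515, -0.1762, 0.1614]
ee_rot: [-0.0, 0.809, 0.587, 0.003]
contact_force: [-0.6, -0.4, -3.2]
width: 0.0426
```

```bash
python3 -c "
from h import *
go(.515,-.1755,.11)
im=manip.get_image('wrist');cv2.imwrite('pics/w2.png',im)
t=manip.get_image('scene');cv2.imwrite('pics/s2.png',cv2.resize(t[170:350,300:460],None,fx=3.3,fy=3.3,interpolation=0))
t=manip.get_image('top');cv2.imwrite('pics/t2.png',cv2.resize(t[150:250,340:450],None,fx=6,fy=6,interpolation=0))
"
```

```text
t 9.45 pos [ 0.515  -0.1762  0.1614] F [-0.62 -0.44 -3.18] w 0.0426 q [-0.46  0.28  1.69  0.01  1.18 -1.72] tilt [ 0.005  0.004 -1.   ]
shift [ 0.4 -0.4 51.4] yaw 1.256 turn None
```

View pics/s2.png

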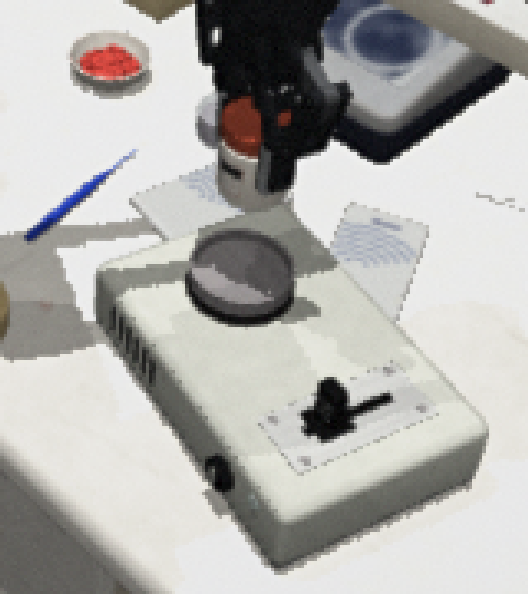

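View pics/w2.png

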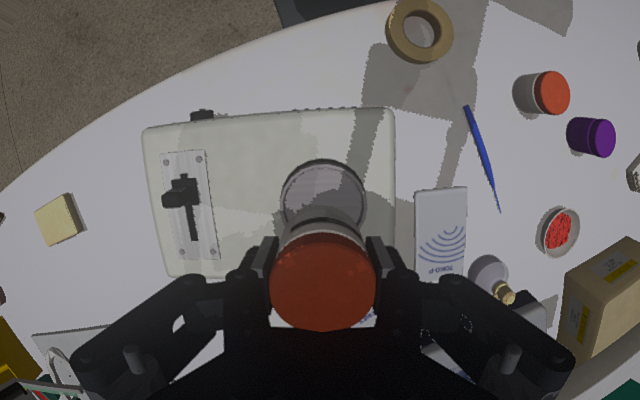

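```bash
python3 -c "
from h import *
print(atz('wrist',(323.5,203),.078),atz('wrist',(323.5,160),.078),atz('wrist',(280,205),.078),atz('wrist',(367,205),.078))
print('tab',atz('wrist',(183,188),.092))
"
```

```text
[ 0.51569871 -0.17217582  0.078     ] [ 0.48426382 -0.16209221  0.078     ] [ 0.50694485 -0.20444019  0.078     ] [ 0.52757176 -0.140798    0.078     ]
tab [ 0.46810466 -0.26838069  0.092     ]
```

drive_tool([
  [3,0,20,0,-1],
  [3,0,45,0,-1],
  [3,0,58,0,-1],
  [3,0,66,0,-1],
  [3,0,66,0,-1],
])

```text
clock: 10.1
position: [0.5154, -0.1698, 0.0946]
ee_rot: [-0.001, 0.808, 0.589, 0.003]
contact_force: [-0.5, 0.8, -3.9]
width: 0.0429
```

```bash
python3 -c "
from h import *
go(.516,-.1735,.088)
weigh(4)
t=manip.get_image('scene');cv2.imwrite('pics/s3.png',cv2.resize(t[170:350,300:460],None,fx=3.3,fy=3.3,interpolation=0))
"
```

```text
t 10.1 pos [ 0.5154 -0.1698  0.0946] F [-0.48  0.84 -3.9 ] w 0.0429 q [-0.45  0.34  1.78  0.01  1.02 -1.71] tilt [ 0.006  0.001 -1.   ]
shift [-3.4  1.7  6.6] yaw 1.26 turn None
weigh [-0.14  0.39 -3.33] [0.24 0.56 0.4 ] [-3.9  -3.52 -3.   -2.91]
```

View pics/s3.png

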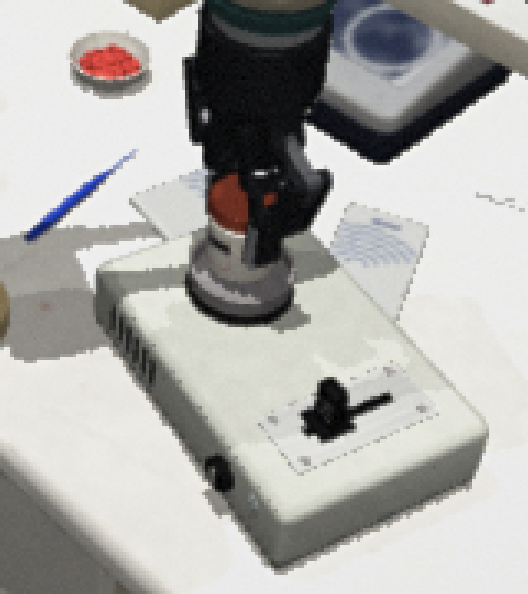

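The jar is over the cup, slightly to the back left of centre. I'll correct by 3 mm and lower it.

drive_tool([
  [-4,0,2,0,-1],
  [-4,0,5,0,-1],
  [-4,0,7,0,-1],
  [-4,0,7,0,-1],
])

```text
clock: 10.75
position: [0.5152, -0.175, 0.089]
ee_rot: [0.0, 0.808, 0.589, 0.004]
contact_force: [-0.4, -0.2, -2.9]
width: 0.0427
```

```bash
python3 -c "
from h import *
go(.516,-.1735,.088)
weigh(4)"
```

```text
t 10.75 pos [ 0.5152 -0.175   0.089 ] F [-0.39 -0.19 -2.9 ] w 0.0427 q [-0.46  0.35  1.79  0.01  1.01 -1.72] tilt [ 0.006  0.004 -1.   ]
shift [1.6 0.3 1. ] yaw 1.259 turn None
weigh [-0.14 -0.12 -3.31] [0.28 0.3  0.39] [-2.9  -3.66 -2.94 -3.75]
```

drive_tool([
  [1,0,2,0,-1],
  [1,0,3,0,-1],
  [1,0,3,0,-1],
])

```text
clock: 11.25
position: [0.5165, -0.1745, 0.0879]
ee_rot: [0.001, 0.808, 0.589, 0.004]
contact_force: [-2.1, -1.0, 4.8]
width: 0.0429
```

```bash
python3 -c "
from h import *
go(.516,-.1735,.088)
weigh(4)"
```

```text
t 11.25 pos [ 0.5165 -0.1745  0.0879] F [-2.06 -1.01  4.79] w 0.0429 q [-0.46  0.35  1.79  0.01  1.   -1.72] tilt [ 0.005  0.007 -1.   ]
shift [ 0.8 -0.8 -0.1] yaw 1.259 turn None
weigh [-1.71 -0.39  5.28] [0.29 0.38 0.29] [4.79 5.4  5.57 5.34]
```

drive_tool([
  [0,0,0,0,0.5],
  [0,0,0,0,1],
  [0,0,0,0,1],
  [0,0,0,0,1],
  [0,0,0,0,1],
])

```text
clock: 11.95
position: [0.5164, -0.1745, 0.0878]
ee_rot: [0.001, 0.808, 0.589, 0.004]
contact_force: [-0.9, 0.1, -0.1]
width: 0.0853
```

drive_tool([
  [0,0,-30,0,1],
  [0,0,-70,0,1],
  [0,0,-85,0,1],
  [0,0,-85,0,1],
])

```text
clock: 12.35
position: [0.5175, -0.1755, 0.1754]
ee_rot: [0.004, 0.808, 0.589, 0.005]
contact_force: [0.2, -0.9, 0.4]
width: 0.0853
```

```bash
python3 -c "
from h import *
go(.516,-.1735,.088)
im=manip.get_image('wrist');cv2.imwrite('pics/w4.png',im)
t=manip.get_image('scene');cv2.imwrite('pics/s4.png',cv2.resize(t[170:350,300:460],None,fx=3.3,fy=3.3,interpolation=0))
"
```

```text
t 12.35 pos [ 0.5175 -0.1755  0.1754] F [ 0.18 -0.88  0.38] w 0.0853 q [-0.46  0.26  1.67  0.01  1.2  -1.72] tilt [ 0.004  0.013 -1.   ]
shift [ 1.1 -3.1 87.4] yaw 1.259 turn None
```

View pics/s4.png

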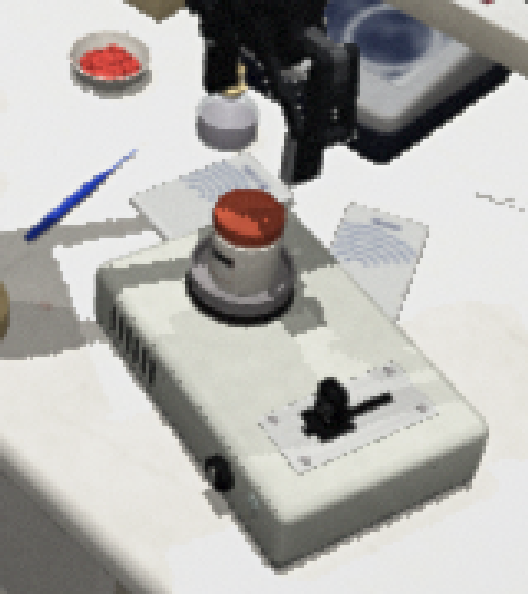

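View pics/w4.png

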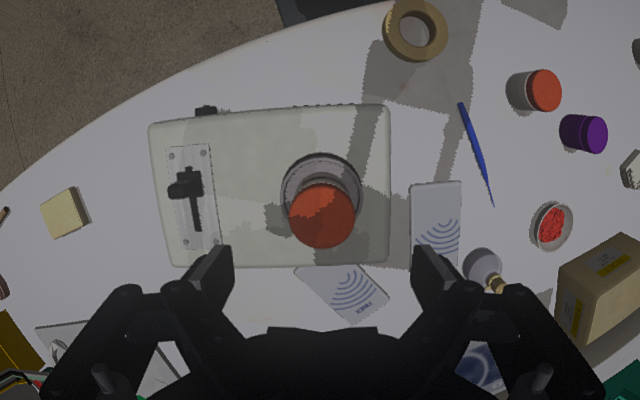

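```bash
python3 -c "
from h import *
for p,z in [((321.5,193),.078),((321.5,215.5),.125),((187,186),.092),((180,187),.092)]: print(atz('wrist',p,z).round(4))
im=cv2.imread('pics/w4.png');cv2.imwrite('pics/w4c.png',cv2.resize(im[120:280,150:400],None,fx=3.2,fy=3.2,interpolation=0))
im=cv2.imread('pics/s4.png');cv2.imwrite('pics/s4c.png',cv2.resize(im[150:350,150:330],None,fx=3,fy=3,interpolation=0))
"
```

```text
[ 0.5111 -0.1724  0.078 ]
[ 0.5139 -0.1735  0.125 ]
[ 0.4693 -0.2705  0.092 ]
[ 0.4681 -0.2768  0.092 ]
```

View pics/w4c.png

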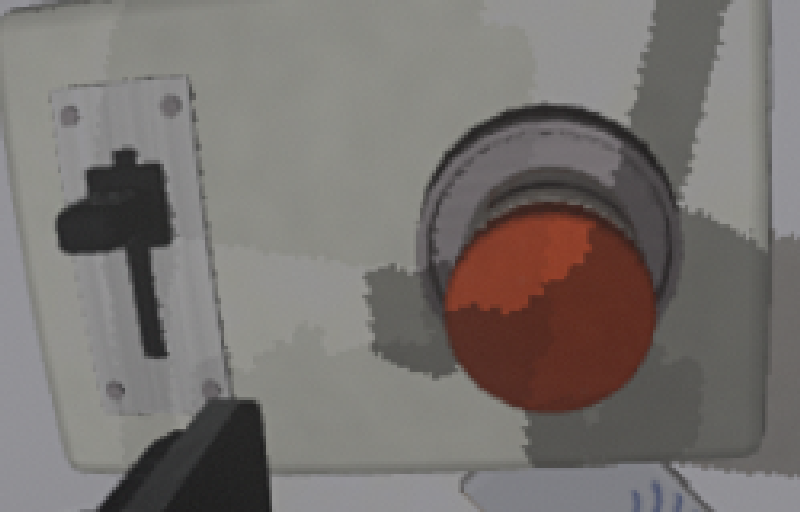

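View pics/s4c.png

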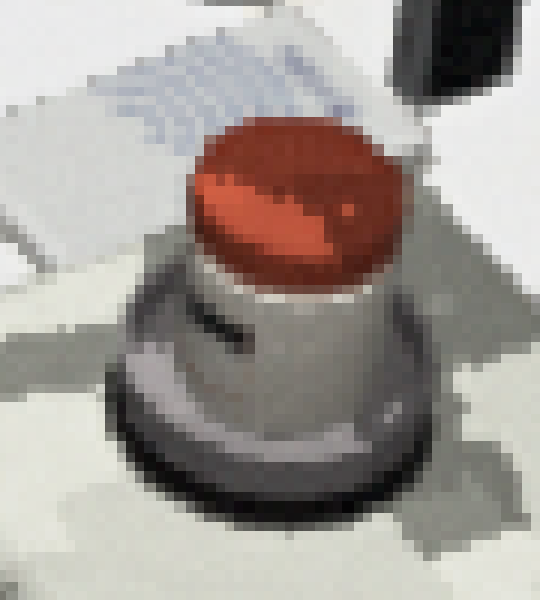

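The jar stands upright inside the cup. Next I'll shut the fingers and go in front of the tab.

```bash
python3 -c "
from h import *
print(atz('wrist',(176.5,191),.092))
go(.4405,-.276,.15,1.318)"
```

```text
[ 0.47005045 -0.28128692  0.092     ]
t 12.45 pos [ 0.5153 -0.1745  0.1722] F [ 0.4   0.48 -0.41] w 0.0855 q [-0.46  0.27  1.67  0.01  1.2  -1.72] tilt [ 0.005  0.006 -1.   ]
shift [-119.7  -40.2   21.4] yaw 1.259 turn -0.059
```

drive_tool([
  [-40,-15,0,-0.06,-1],
  [-80,-30,0,-0.06,-1],
  [-118,-43,0,-0.06,-1],
  [-119,-43,0,-0.06,-1],
  [-119,-43,0,-0.06,-1],
])

```text
clock: 12.95
position: [0.4369, -0.2744, 0.1698]
ee_rot: [-0.001, 0.791, 0.612, 0.004]
contact_force: [-0.1, -0.1, -0.7]
width: 0.0122
```

```bash
python3 -c "
from h import *
go(.4395,-.276,.07,1.318)
im=manip.get_image('wrist');cv2.imwrite('pics/w5.png',im)"
```

```text
t 12.95 pos [ 0.4369 -0.2744  0.1698] F [-0.08 -0.08 -0.7 ] w 0.0122 q [-0.7   0.23  1.73  0.01  1.18 -2.02] tilt [ 0.007  0.004 -1.   ]
shift [-1.5  2.6 99.8] yaw 1.317 turn -0.001
```

View pics/w5.png

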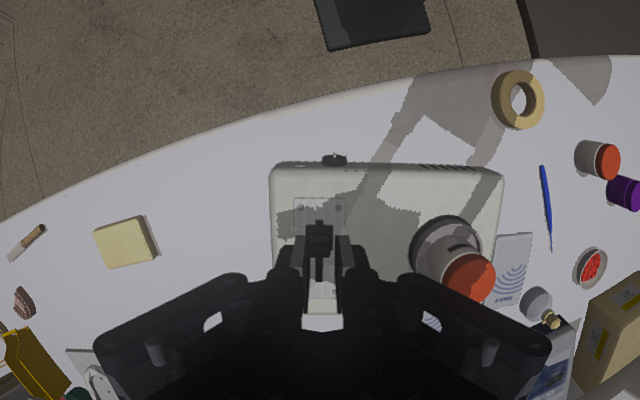

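drive_tool([
  [-1,0,0,0,-1],
  [-1,0,30,0,-1],
  [-1,0,60,0,-1],
  [-1,0,80,0,-1],
  [-1,0,80,0,-1],
])

```text
clock: 13.5
position: [0.4364, -0.2716, 0.0871]
ee_rot: [-0.004, 0.79, 0.613, 0.003]
contact_force: [-0.5, 0.7, 0.3]
width: 0.0002
```

```bash
python3 -c "
from h import *
go(.4395,-.276,.07,1.318)
im=manip.get_image('wrist');cv2.imwrite('pics/w6.png',im)
t=manip.get_image('scene');cv2.imwrite('pics/s6.png',cv2.resize(t[170:350,300:460],None,fx=3.3,fy=3.3,interpolation=0))
"
```

```text
t 13.5 pos [ 0.4364 -0.2716  0.0871] F [-0.47  0.67  0.35] w 0.0002 q [-0.7   0.31  1.85  0.01  0.99 -2.02] tilt [ 0.01  -0.002 -1.   ]
shift [-3.6  4.2 17.1] yaw 1.32 turn 0.002
```

View pics/w6.png

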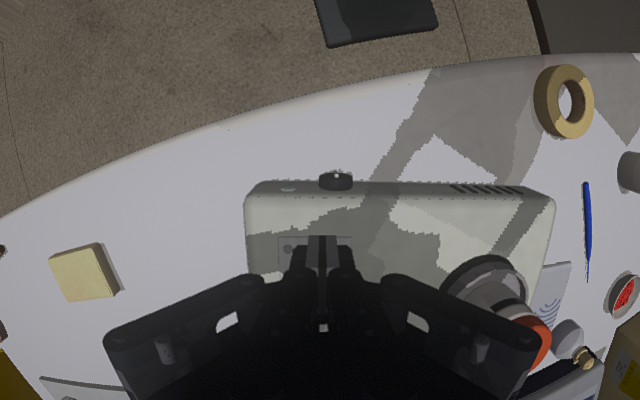

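View pics/s6.png

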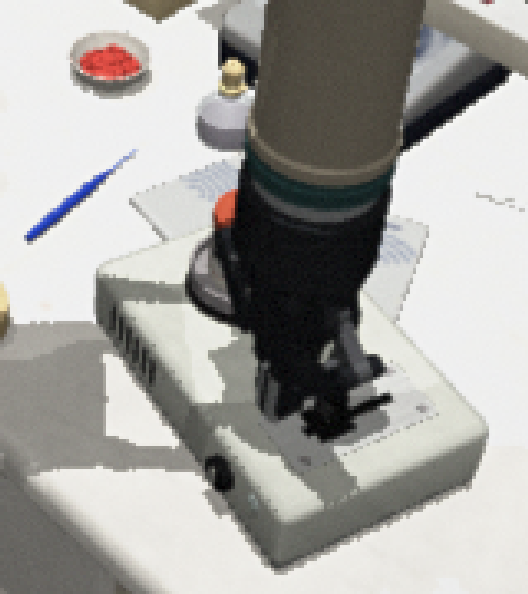

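drive_tool([
  [-4,0,8,0,-1],
  [-4,0,16,0,-1],
  [-4,0,17,0,-1],
  [-4,10,17,0,-1],
  [-4,12,17,0,-1],
])

```text
clock: 14.1
position: [0.4507, -0.2814, 0.0735]
ee_rot: [0.001, 0.79, 0.613, 0.004]
contact_force: [0.2, 0.4, 0.6]
width: -0.0001
```

```bash
python3 -c "
from h import *
go(.4395,-.276,.07,1.318)
t=manip.get_image('scene');cv2.imwrite('pics/s7.png',cv2.resize(t[220:330,340:450],None,fx=5.4,fy=5.4,interpolation=0))
"
```

```text
t 14.1 pos [ 0.4507 -0.2814  0.0735] F [0.16 0.39 0.6 ] w -0.0001 q [-0.69  0.35  1.83  0.01  0.96 -2.02] tilt [ 0.006  0.006 -1.   ]
shift [  2.4 -12.2   3.4] yaw 1.32 turn 0.002
```

View pics/s7.png

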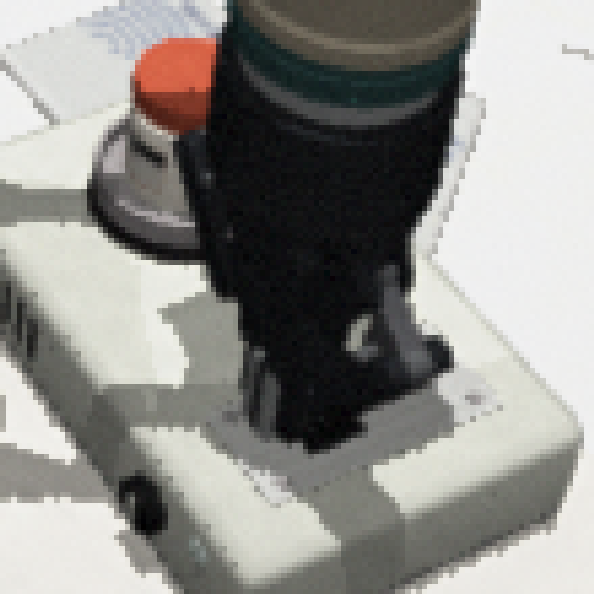

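The fingers are just in front of the tab and the jar is undisturbed. Pushing in steps.

drive_tool([
  [0,6,0,0,-1],
  [0,12,0,0,-1],
  [0,18,0,0,-1],
  [0,22,0,0,-1],
  [0,22,0,0,-1],
])

```text
clock: 14.65
position: [0.472, -0.2868, 0.0735]
ee_rot: [0.0, 0.79, 0.613, 0.004]
contact_force: [-3.8, -0.1, 2.4]
width: -0.0001
```

```bash
python3 -c "
from h import *
go(.4395,-.276,.07,1.318);weigh(3)"
```

```text
t 14.65 pos [ 0.472  -0.2868  0.0735] F [-3.78 -0.09  2.37] w -0.0001 q [-0.68  0.38  1.79  0.01  0.98 -2.  ] tilt [ 0.006  0.005 -1.   ]
shift [  2.4 -34.2   3.4] yaw 1.32 turn 0.002
weigh [-4.11  0.22  1.98] [0.24 0.62 0.28] [2.37 1.81 1.76]
```

drive_tool([
  [0,4,0,0,-1],
  [0,8,0,0,-1],
  [0,11,0,0,-1],
  [0,13,0,0,-1],
  [0,13,0,0,-1],
])

```text
clock: 15.3
position: [0.484, -0.29, 0.0735]
ee_rot: [-0.0, 0.79, 0.613, 0.004]
contact_force: [-5.0, 0.7, 3.6]
width: 0.0002
```

```bash
python3 -c "
from h import *
go(.4395,-.276,.07,1.318);weigh(3)"
```

```text
t 15.3 pos [ 0.484  -0.29    0.0735] F [-4.95  0.74  3.55] w 0.0002 q [-0.67  0.39  1.76  0.01  0.99 -1.99] tilt [ 0.006  0.004 -1.   ]
shift [  2.5 -46.6   3.3] yaw 1.32 turn 0.002
weigh [-5.2   0.16  2.9 ] [0.18 0.41 0.49] [3.55 2.79 2.36]
```

Not at the stop yet, so I'll go in small increments until the force rises.

drive_tool([
  [0,2,0,0,-1],
  [0,4,0,0,-1],
  [0,4,0,0,-1],
])

```text
clock: 15.75
position: [0.4845, -0.2901, 0.0735]
ee_rot: [-0.003, 0.79, 0.614, 0.001]
contact_force: [-11.6, 1.3, 8.0]
width: -0.0001
```

drive_tool([
  [0,2,0,0,-1],
  [0,2,0,0,-1],
  [0,2,0,0,-1],
])

```text
clock: 16.05
position: [0.4844, -0.2901, 0.0736]
ee_rot: [-0.005, 0.789, 0.614, 0.0]
contact_force: [-9.1, 0.5, 6.4]
width: 0.0
```

drive_tool([
  [0,2,0,0,-1],
  [0,2,0,0,-1],
  [0,2,0,0,-1],
])

```text
clock: 16.35
position: [0.4843, -0.2901, 0.0736]
ee_rot: [-0.007, 0.789, 0.614, -0.001]
contact_force: [-9.7, -0.0, 5.5]
width: -0.0002
```

```bash
python3 -c "
from h import *
t=manip.get_image('scene');cv2.imwrite('pics/s8.png',cv2.resize(t[220:330,340:450],None,fx=5.4,fy=5.4,interpolation=0))
cv2.imwrite('pics/w8.png',manip.get_image('wrist'))
"
```

```text
(no output)
```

View pics/s8.png

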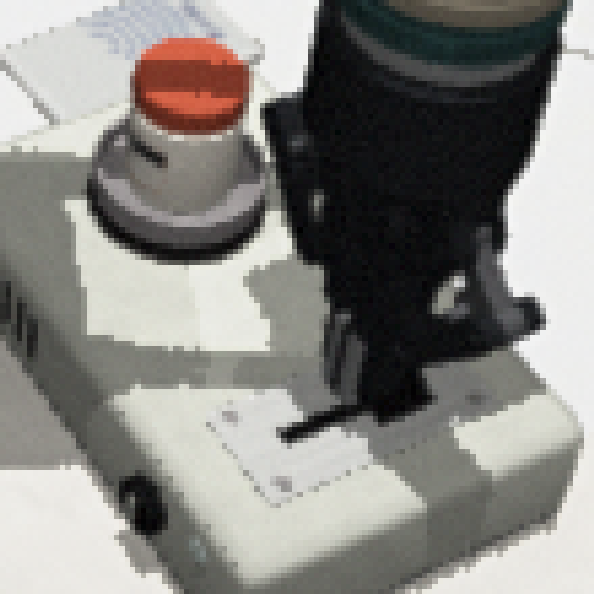

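View pics/w8.png

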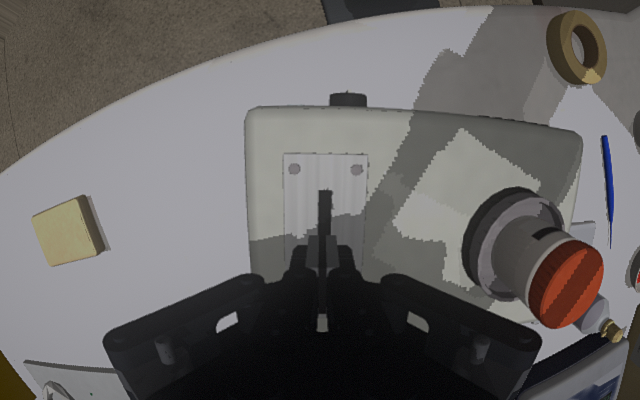

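The slide is at its end stop: most of the slot is exposed on the near side and the force has risen to about 10 N. The jar is still upright. I'll retreat along -y, then go up.

drive_tool([
  [0,-10,0,0,-1],
  [0,-25,0,0,-1],
  [0,-40,0,0,-1],
  [0,-52,0,0,-1],
  [0,-55,0,0,-1],
])

```text
clock: 16.95
position: [0.4309, -0.2764, 0.0745]
ee_rot: [-0.006, 0.789, 0.614, -0.001]
contact_force: [0.5, -0.1, -0.7]
width: 0.0002
```

drive_tool([
  [0,0,-30,0,-1],
  [0,0,-70,0,-1],
  [0,-30,-110,0,-1],
  [0,-60,-130,0,-1],
  [0,-80,-130,0,-1],
])

```text
clock: 17.45
position: [0.3558, -0.2594, 0.2091]
ee_rot: [-0.002, 0.789, 0.614, -0.0]
contact_force: [0.3, -0.5, -0.8]
width: 0.0
```

drive_tool([
  [0,0,0,0,-1],
  [0,0,0,0,-1],
  [0,0,0,0,-1],
])

```text
clock: 17.75
position: [0.3571, -0.2601, 0.2091]
ee_rot: [-0.001, 0.789, 0.614, 0.0]
contact_force: [0.3, 0.1, -0.0]
width: -0.0002
```

```bash
python3 -c "
from h import *
go(.4395,-.276,.07);
t=manip.get_image('scene');cv2.imwrite('pics/s9.png',cv2.resize(t[130:360,190:470],(728,598),interpolation=2))
t=manip.get_image('top');cv2.imwrite('pics/t9.png',cv2.resize(t[130:270,180:460],(800,400),interpolation=2))
H,S,V=cv2.split(cv2.cvtColor(t,cv2.COLOR_BGR2HSV));m=(((H<12)|(H>172))&(S>130)&(V>60)).astype(np.uint8)
n,l,st,c=cv2.connectedComponentsWithStats(m)
for i in range(1,n):
    if st[i,4]>90:print(c[i].round(1),atz('top',c[i],.055).round(4),atz('top',c[i],.125).round(4))
"
```

```text
t 17.75 pos [ 0.3571 -0.2601  0.2091] F [ 0.27  0.13 -0.03] w -0.0002 q [-0.79  0.09  1.8   0.    1.25 -2.11] tilt [ 0.002 -0.001 -1.   ]
shift [  4.7  83.9 139. ] yaw 1.322 turn None
[624.2  83. ] [ 0.7932 -0.9797  0.055 ] [ 0.7658 -0.926   0.125 ]
[374.1 114.2] [ 0.773  -0.1895  0.055 ] [ 0.7466 -0.1777  0.125 ]
[286.5 161.4] [0.651  0.0927 0.055 ] [0.6311 0.0895 0.125 ]
[383.9 190.5] [ 0.5316 -0.1876  0.055 ] [ 0.518  -0.1759  0.125 ]
[297.5 214.8] [0.4855 0.075  0.055 ] [0.4744 0.0728 0.125 ]
[198.2 233.3] [0.4614 0.3687 0.055 ] [0.4516 0.351  0.125 ]
```

View pics/s9.png

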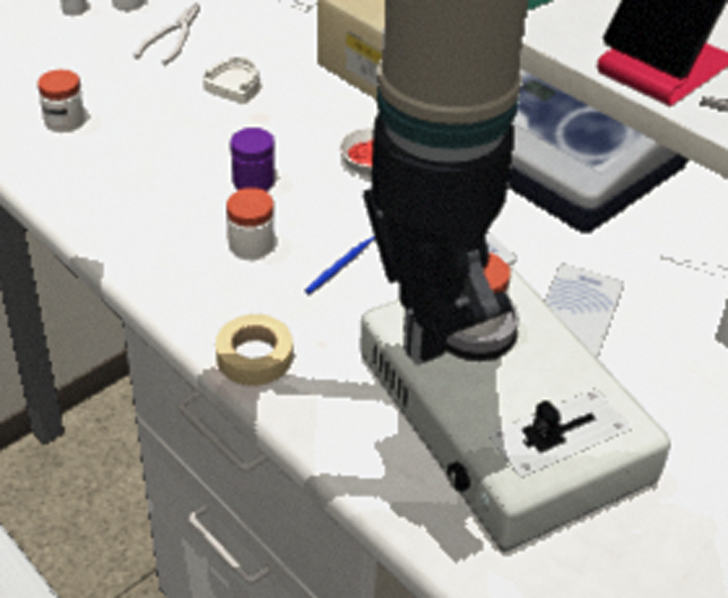

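View pics/t9.png

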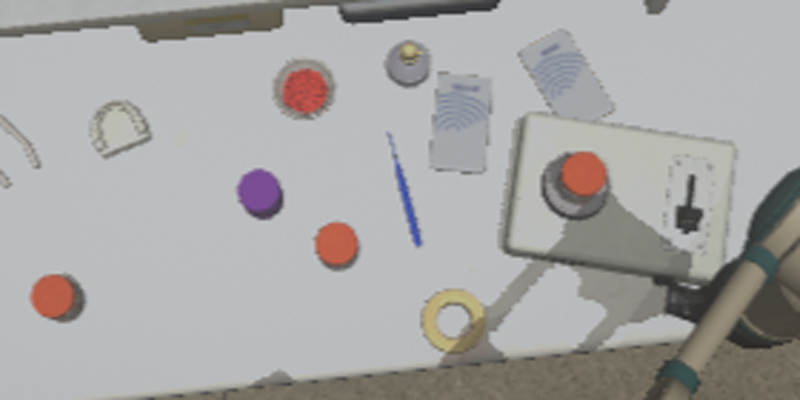

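The slide tab is back at rest. The jar stands in the cup about 2–3 mm from its centre, and everything else is where it was. Handing in.

```bash
python3 -c "
from rig import manip
print(manip.sign_off())"
```

```text
the job is handed in; nothing more can be done
None
```

I found the full jar, stood it in the shaker's cup, pushed the start slide to its end stop and let it spring back. I then handed the job in at about 18 s of the 70 s allowed; no verdict was reported.

- **Weighing:** I lifted the left jar, which read about 1.8 N (0.18 kg), and put it back. The middle jar read about 3.4 N (0.35 kg), so that is the full one. I didn't lift the third jar, because the middle one's weight already settled it.
- **Slide:** the tab stopped moving, and the force on the tool rose from about 5 N to 9–12 N, which I took as the end stop. The picture showed most of the slot uncovered behind the tab.
- **Last checks:**
  - The full jar is upright and about 2–3 mm from the cup centre in the top view. The earlier wrist and scene views suggested 2–6 mm, still within the 12 mm limit.
  - The tab looks back at rest.
  - Both light jars measure within about 1 mm of their starts.
  - The tape, stone model, wax dish and purple look-alike appear unmoved in the top view.
  - The arm is clear, with no contact force.

The cup-centre estimates from the different cameras differed by up to about 5 mm. I didn't read the slide's travel directly, only from force and pictures.

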